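Unpin the dish carrier and lift it out of its dock

ROBOT

A 6-joint arm with a two-finger parallel gripper is mounted at the origin on a cart in front of the work surface, level with it; the furniture and walls round the work are solid. World frame = base frame: x ahead of the robot, y to its left, z up, the work surface at z = 0. Lengths are in m, angles in rad, forces in N, time in s.
With the tool pointing down it reaches from about 0.25 to 0.725 m from the base axis. Payload 4 kg.
Tool frame: the origin (TCP) lies midway between the tips of the shut fingers; the grasp point (between the pads) lies 19 mm behind it; y points along the fingers, x is the direction in which the jaws open and shut, and the axes are right-handed (so a half turn about y gives the same grasp; the last joint's range is limited). The gripper opens to 85 mm and grips with 20 to 120 N. Pads are 22 mm wide; open, the fingers measure 114 mm over their backs; the gripper's body (76 mm by 85 mm) begins 54 mm behind the grasp point. The pads swing forward as they close: fully open they stand 13 mm farther back than shut.
Start: joints at [1.188, 0.241, 0.005, 1.335, 0, 1.571], TCP at [0.187, 0.464, 0.231] pointing down, gripper open.
Joint ranges: [-2.72, 2.72], [-1.05, 1.87], [-1.09, 1.28], [-1.99, 2.15], [-1.42, 1.44], [-3.14, 3.14]. Speed limits (rad/s): [2.79, 2.79, 3.14, 3.14, 3.14, 3.14].

INTERFACE

Orientations are given as a unit quaternion [x, y, z, w].
In Python, from workcell import bot gives the robot as it stands. The module is installed in compiled form; this text tells all that it offers.
- The arm moves only by the shell command python3 -m inch 'ROWS'. ROWS is text: rows parted by semicolons, each of 7 numbers parted by spaces: the turn, a rotation vector about the tool's x, y, z in degrees, then the shift along the tool's x, y, z in mm, then the closure, from 0 (fully open) to 1 (shut). In form: ax ay az dx dy dz fingers; .... A call has 1 to 12 rows; each row shifts and turns the commanded pose from where the row before left it, along the tool's axes as they then stand; what a row does not reach is not made up. A row lasts 1/8 s, in which the tool goes at most 62.5 mm and 10.7 degrees, less where a joint would pass 70% of its speed; a pose out of reach is approached as far as the arm can. A call with a gripper value outside its range is refused whole. The fingers move at their own pace and stop on an object; the grip force is fixed at half the most. Time passes only in rows, so rows that do not move let the fingers close. It gives the time, the measured TCP pose, the force and the opening at its end, in the units of the state.
- bot.get_obs(): the state, without advancing time (a new reading comes with each control period).
- bot.camera(name): name is "scene" or "top" or "wrist"; returns a dict with "color" (400x640x3 uint8, blue, green, red), "fx", "fy", "cx", "cy" (pixels), "extrinsics" (4x4, takes a point from world to camera coordinates). Camera axes: x right, y up, looking along -z (the intrinsics and any distortion apply to the point x, -y, -z); pixel columns grow to the right and rows downward; lengths in m; the calibration is good to about 2 mm. A picture is of the moment at which its call begins. There is no depth.
- bot.job_done(): hands the job in, once; it reports no verdict.
Trained networks look in the newest picture that a camera, given by its name, has taken for a name from the list of things; names that differ only in an ending like _2 or _b are one class to them, and where a whole thing is asked for, a point or a joint stands for the part that bears it (a point fixed in the world has none). Each returns a list of dicts, best first, with "conf" (0 to 1); they miss things now and then, are a little off and sometimes report something else, mostly with a low value. They report only what shows in the picture. A call takes as long as a camera call. They do not tell look-alikes from the thing itself.
- bot.look_for(name, camera): "extent" ([left, top, right, bottom] in pixels, round what is visible of it).
- bot.cut_out(name, camera): "region" (400x640 bool, what is visible of it) and "extent" ([left, top, right, bottom] in pixels, round what is visible of it).
- bot.spot_point(name, camera): "point" ([column, row] in pixels: a listed point, or the origin of a listed thing).
The state is a dict: "clock": time; "joint_pos": joint angles; "joint_vel": joint speeds; "tau": joint torques, N m; "eef_pos": TCP position; "tool_rot": TCP orientation; "ft_force": force on the tool from outside, world axes, zero at the start; "ft_torque": the same for the moment, N m; "grip_width": finger opening in m.
Only numpy, scipy, OpenCV 4.12 (cv2) and the standard library are available. Lean on these libraries where they do the work, as an engineer would, in place of code of your own. Each camera call takes 0.05 s, during which the arm holds its last target.

TASK

The blue dish carrier is locked in its dock by the leaning spring plunger with the round black knob. Pull the knob out along its own axis against the spring, twist it a quarter turn so that it latches open, and let go of it. Then slide the carrier out towards the end with its white grip tab, with the dish still in it, and set it down flat inside the white tray; keep it level, leave the plunger latched open and do not disturb the tape roll, filter cube and bottle.

Things in the scene. Friction and masses are not known exactly. Their poses are not given: they have to be found in the camera images.
- dock: Fixed aluminium dock, 72 mm in x, y from -48 to +56 mm. Origin at table height, z up. Bed top (under the carrier) at z 44 mm. Guide rails along y at x = +-25.5 to 35 mm, tops at z 54. Dark keepers (to z 58, y +14 to +46 mm) hold the carrier down; rear stop at y = +43.5. The carrier leaves only along the dock's -y; after 30 mm of travel it is free to lift.
- dock_collar (a point): Centre of the outer end of the square steel collar (24 mm wide) that guides the plunger, at the dock's +y end. The point's z axis is the plunger's axis, pointing outward; it leans 0.6 rad from vertical to the dock's +y (the robot's left): pull direction (0, 0.565, 0.825) in the dock's frame.
- knob_grip (a point): Centre of the round black fluted knob on the plunger's end: 26 mm across, 24 mm long along its axis (12 mm to either side of this point). z axis = plunger's axis, outward: pull along it, twist about it. Home, it is 19 mm from the collar's end. A white line on the knob's end face lies along the point's x axis.
- index_plunger (a joint): Plunger travel, m. 0 = home, pin 5 mm deep in a slot of the carrier; 0.018 = hard stop. Spring: 4 N at 0, 10 N at the stop. A brass cross bar under the knob lies in a collar slot: the knob turns only when drawn over 0.015; at a quarter turn the bar drops back 2.5 mm into a shallow cross notch and rests latched at 0.0125, pin clear of the carrier.
- plunger_knob (a joint): Knob angle about its axis, rad; 0 = cross bar in the deep slot, positive = anticlockwise seen from the knob's end. It turns either way, to stops at +-1.62, and drops into the latch notch beyond about +-1.3.
- carrier_plate (a point): Centre of the loose blue carrier's plate, 48 mm (x) by 84 mm (y) by 8 mm; this point lies half-way through the plate, 4 mm above its underside. Carrier with dish about 140 g. In the dock its axes are parallel to the dock's.
- carrier_tab (a point): Grip point on the carrier's upright white tab, 14 mm (x) by 12 mm (y), top 47 mm above the carrier's underside; this point is 34 mm above the underside, 36 mm from the plate's centre along the carrier's -y.
- dish: Loose round clear dish with lid, 38 mm diameter, 11 mm high, origin at the centre of its underside. It stands inside a low ring (4 mm high, 41 mm inside) on the carrier.
- dish_seat (a point): Centre of the ring on the carrier's plate, on the plate's top face (8 mm above the carrier's underside), where the dish stands.
- tray: Fixed shallow white tray, 74 mm (x) by 104 mm (y) outside, walls 3 mm thick and 12 mm high, floor 3 mm above the table. Origin: centre of its underside.
- tape_roll: Bystander: yellow tape roll lying flat, 56 mm diameter, 13 mm high; origin at the centre of its underside.
- filter_cube: Bystander: black filter cube with a green glass, about 38 x 34 x 36 mm; origin at the centre of its underside.
- oil_bottle: Bystander: small bottle with a black cap, 36 mm diameter, 82 mm high; origin at the centre of its underside.
There are look-alikes about, which are no part of the job. There is more than one size of the tray; the one meant has the size given above.

How it is judged:
On the way, in this order (a step that is already met when the one before it is completed fails the run):
1. the plunger is drawn out, twisted and latched open, and the fingers have let go of it (value of joint index_plunger above 0.01 m and (value of joint plunger_knob above 1 rad or value of joint plunger_knob below -1 rad) and contact force between the fingers and anything else below 0.1 N), for 0.2 s.
2. the carrier is out of the dock, slid clear past its tab end with the dish in it, the plunger still latched (value of joint index_plunger above 0.01 m and (value of joint plunger_knob above 1 rad or value of joint plunger_knob below -1 rad) and distance between dish and dish_seat below 0.006 m and y of carrier_plate in the frame of dock below -0.045 m), for 0.1 s.
At the end, for the whole second after the job is handed in: Carrier flat on the tray floor inside the walls (plate centre within 14 mm in x, 12 mm in y of the tray's, tilt < 0.06 rad), dish in its ring (6 mm), plunger latched open (> 10 mm out, > 1 rad turned), fingers off, bystanders moved < 20 mm (all of step 1 and distance between dish and dish_seat below 0.006 m and x of carrier_plate in the frame of tray between -0.014 and 0.014 m and y of carrier_plate in the frame of tray between -0.012 and 0.012 m and z of carrier_plate in the frame of tray below 0.01 m and angle between carrier_plate's own z axis and vertical below 0.06 rad and angle between dish's own z axis and vertical below 0.1 rad and distance of each of tape_roll, filter_cube, oil_bottle from where it was at the start of the episode below 0.02 m); the robot touches nothing.
It fails at once if the dish leaves its ring on the carrier (distance between dish and dish_seat above 0.015 m).
It fails at once if the carrier is tipped more than 0.35 rad (angle between carrier_plate's own z axis and vertical above 0.35 rad).
It fails at once if the tape roll, filter cube or bottle is pushed more than 20 mm (distance of any of tape_roll, filter_cube, oil_bottle from where it was at the start of the episode above 0.02 m).
It also fails if it takes over 48 s, if anything falls off the work surface, if the arm or the gripper's body presses on something with over 40 N, if the wrist force passes 120 N, or if a joint passes its speed limit or range.

## Working session

There is one attempt and no reset: what is moved stays moved. The work goes in short steps, Python scripts to look and compute and a shell command to move; the robot and the scene stay as the last step left them, time stands still between calls to the robot, and variables do not carry over. Pictures are saved under pics/ and viewed, and the job is handed in when it is done.

```bash
ls; mkdir -p pics; python3 - <<'E'
from workcell import bot
import cv2
o=bot.get_obs()
for k,v in o.items(): print(k,v)
for n in ["scene","top","wrist"]:
    c=bot.camera(n); cv2.imwrite(f"pics/{n}0.png",c["color"]); print(n,c["fx"],c["fy"],c["cx"],c["cy"],c["extrinsics"].round(4).tolist(), [k for k in c])
    for t in ["dock","dock_collar","knob_grip","carrier_plate","carrier_tab","dish","dish_seat","tray","tape_roll","filter_cube","oil_bottle"]:
        try: print(t,[(r["point"],round(r["conf"],2)) for r in bot.spot_point(t,n)])
        except Exception as e: print(t,e)
E
```

```text
pics
clock 0.0
joint_pos [ 1.18800987e+00  2.41426020e-01  3.69738213e-03  1.33519746e+00
 -5.32388039e-06  1.57079667e+00]
joint_vel [-2.63380504e-03 -6.76370786e-05 -3.33148858e-04  1.87308519e-03
  2.39482220e-04  1.49753974e-03]
tau [-1.64841378e-03 -3.72314394e+01  2.52409530e+01  1.70097820e-02
  4.20722972e-05  8.57366615e-06]
eef_pos [0.18651406 0.4632151  0.23039621]
tool_rot [ 0.58640624  0.39513337 -0.39637927 -0.58556025]
ft_force [-0.38318206 -0.24080495  0.45921978]
ft_torque [ 0.02483853  0.01770723 -0.03600854]
grip_width 0.08583029024551964
scene 373.3126926326524 373.3126926326524 319.01772707963175 196.54558403193116 [[0.8995, -0.4363, -0.0245, -0.5013], [0.2422, 0.4511, 0.859, -0.2585], [-0.3637, -0.7786, 0.5114, -0.7204], [0.0, 0.0, 0.0, 1.0]] ['color', 'fx', 'fy', 'cx', 'cy', 'extrinsics']
dock [([271.5, 228.0], 0.87)]
dock_collar [([261.0, 191.3], 0.66)]
knob_grip [([260.1, 185.7], 0.52)]
carrier_plate [([269.7, 214.0], 0.58)]
carrier_tab [([271.0, 208.9], 0.61)]
dish [([270.6, 212.7], 0.64), ([270.4, 210.7], 0.37)]
dish_seat [([267.4, 211.1], 0.86)]
tray [([26
[... 692 characters left out ...]
, 249.8], 0.62), ([298.0, 244.1], 0.62)]
dish_seat [([298.0, 245.2], 0.63)]
tray [([355.3, 265.6], 0.9), ([286.3, 116.3], 0.67)]
tape_roll [([410.3, 265.8], 0.8)]
filter_cube [([259.3, 265.4], 0.58), ([281.5, 246.2], 0.49)]
oil_bottle [([215.5, 266.0], 0.74)]
wrist 305.91620520526163 305.91620520526163 318.94195143282616 201.69514482182436 [[0.3724, 0.9281, 0.0004, -0.4999], [-0.889, 0.3569, -0.2868, 0.0371], [-0.2663, 0.1064, 0.958, -0.3794], [0.0, 0.0, 0.0, 1.0]] ['color', 'fx', 'fy', 'cx', 'cy', 'extrinsics']
dock []
dock_collar []
knob_grip []
carrier_plate []
carrier_tab []
dish []
dish_seat []
tray []
tape_roll []
filter_cube [([234.2, 364.5], 0.54)]
oil_bottle [([307.4, 340.0], 0.89)]
```

View pictures.

View pics/scene0.png

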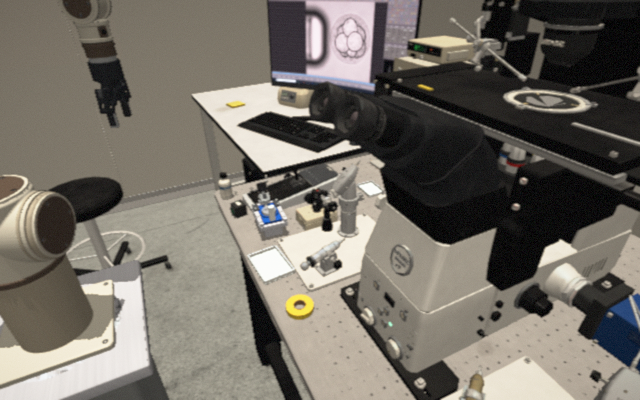

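View pics/top0.png

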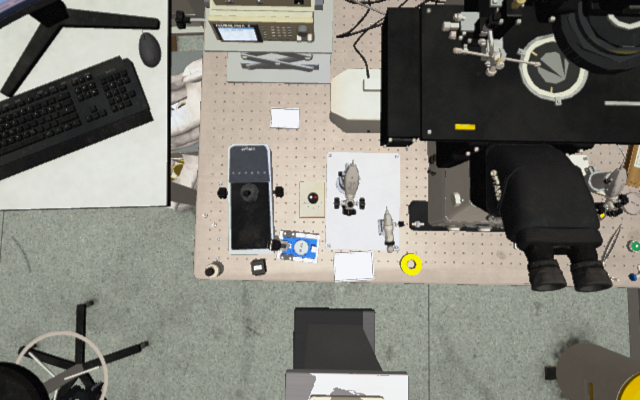

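View pics/wrist0.png

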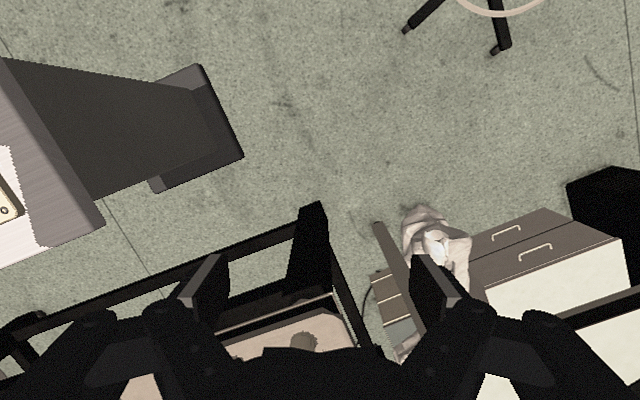

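```bash
cat > h.py <<'E'
import numpy as np
def load(c): return dict(K=(c["fx"],c["fy"],c["cx"],c["cy"]),E=np.array(c["extrinsics"]))
def proj(c,P):
    E=np.array(c["extrinsics"]);p=E[:3,:3]@np.asarray(P,float)+E[:3,3]
    return np.array([c["cx"]+c["fx"]*p[0]/-p[2], c["cy"]+c["fy"]*(-p[1])/-p[2]])
def ray(c,uv):
    E=np.array(c["extrinsics"]);R=E[:3,:3]
    d=np.array([(uv[0]-c["cx"])/c["fx"],-(uv[1]-c["cy"])/c["fy"],-1.])
    return -R.T@E[:3,3], R.T@d/np.linalg.norm(d)
def atz(c,uv,z):
    o,d=ray(c,uv); return o+d*(z-o[2])/d[2]
def tri(cs,uvs):
    A=np.zeros((3,3));b=np.zeros(3)
    for c,uv in zip(cs,uvs):
        o,d=ray(c,uv);M=np.eye(3)-np.outer(d,d);A+=M;b+=M@o
    return np.linalg.solve(A,b)
E
python3 - <<'E'
from workcell import bot
import cv2, numpy as np
from h import *
T=bot.camera("top");S=bot.camera("scene")
cv2.imwrite("pics/t1.png",cv2.resize(T["color"][215:290,200:360],None,fx=5,fy=5,interpolation=cv2.INTER_CUBIC))
cv2.imwrite("pics/t1b.png",cv2.resize(T["color"][215:290,320:440],None,fx=5,fy=5,interpolation=cv2.INTER_CUBIC))
cv2.imwrite("pics/s1.png",cv2.resize(S["color"][170:290,210:340],None,fx=5,fy=5,interpolation=cv2.INTER_CUBIC))
for t,z in [("dock",0),("dock_collar",.06),("knob_grip",.075),("carrier_plate",.048),("carrier_tab",.078),("dish",.052),("tray",0),("tape_roll",0),("filter_cube",0),("oil_bottle",0)]:
    for n,c in (("top",T),("scene",S)):
        print(t,n,[(atz(c,r["point"],z).round(3).tolist(),round(r["conf"],2)) for r in bot.spot_point(t,n)])
E
```

```text
dock top [([0.482, 0.134, 0.0], 0.77), ([0.471, 0.2, 0.0], 0.43)]
dock scene [([0.483, 0.137, 0.0], 0.7)]
dock_collar top [([0.483, 0.175, 0.06], 0.77)]
dock_collar scene [([0.493, 0.225, 0.06], 0.89), ([0.475, 0.109, 0.06], 0.41)]
knob_grip top [([0.479, 0.193, 0.075], 0.7)]
knob_grip scene [([0.488, 0.216, 0.075], 0.42)]
carrier_plate top [([0.472, 0.128, 0.048], 0.78), ([0.474, 0.129, 0.048], 0.54)]
carrier_plate scene [([0.486, 0.131, 0.048], 0.73)]
carrier_tab top [([0.471, 0.084, 0.078], 0.67)]
carrier_tab scene [([0.474, 0.095, 0.078], 0.55), ([0.397, 0.116, 0.078], 0.28)]
dish top []
dish scene [([0.482, 0.127, 0.052], 0.6), ([0.476, 0.12, 0.052], 0.46)]
tray top [([0.418, -0.021, 0.0], 0.78), ([0.821, 0.184, 0.0], 0.69)]
tray scene [([0.426, -0.011, 0.0], 0.83), ([0.838, 0.193, 0.0], 0.72)]
tape_roll top [([0.428, -0.159, 0.0], 0.91)]
tape_roll scene [([0.434, -0.163, 0.0], 0.79), ([0.49, 0.197, 0.0], 0.69)]
filter_cube top [([0.418, 0.232, 0.0], 0.71), ([0.47, 0.137, 0.0], 0.36)]
filter_cube scene [([0.421, 0.236, 0.0], 0.66)]
oil_bottle top [([0.407, 0.346, 0.0], 0.61)]
oil_bottle scene [([0.407, 0.343, 0.0], 0.87)]
```

View pics/t1.png

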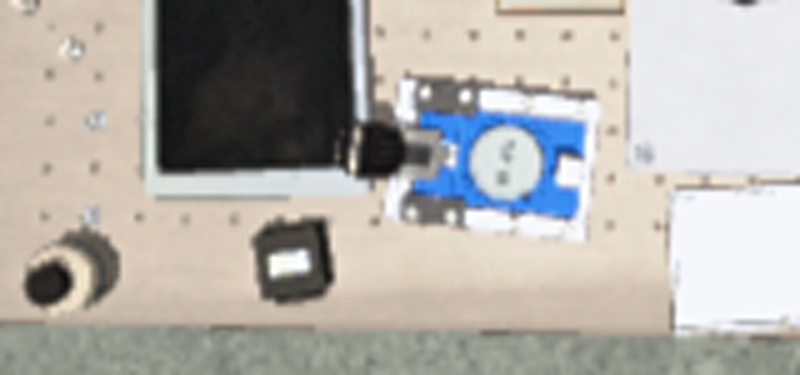

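View pics/s1.png

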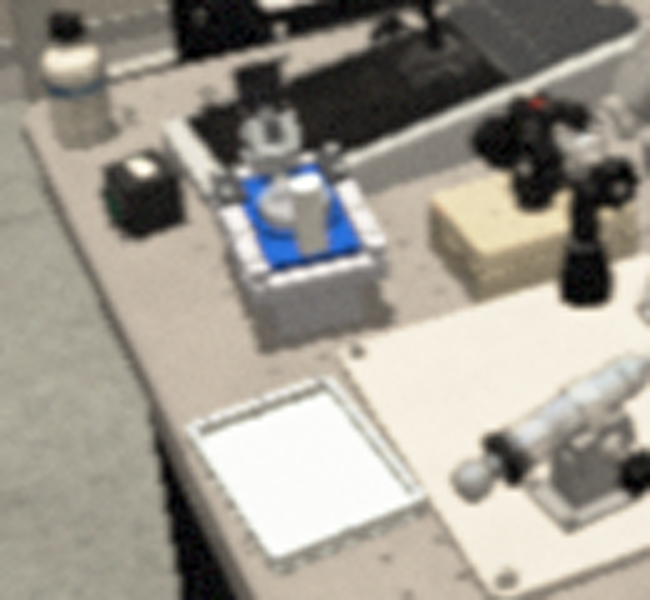

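View pics/t1b.png

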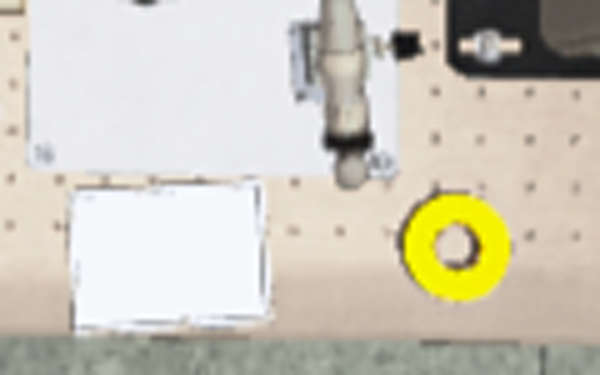

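```bash
cat >> h.py <<'E'
from scipy.spatial.transform import Rotation as Ro
def row(o,Pt,Rt):
    R0=Ro.from_quat(o["tool_rot"]); d=R0.inv().apply(np.asarray(Pt)-o["eef_pos"]); w=(R0.inv()*Rt).as_rotvec(degrees=True)
    return w.round(2),(d*1000).round(1)
E
python3 - <<'E'
from workcell import bot
from h import *
np.set_printoptions(precision=4,suppress=True)
o=bot.get_obs();R0=Ro.from_quat(o["tool_rot"]);print(R0.as_matrix())
W=bot.camera("wrist");E=np.array(W["extrinsics"]);c=-E[:3,:3].T@E[:3,3]
print("cam in tool",R0.inv().apply(c-o["eef_pos"]),"axes",(R0.inv().as_matrix()@E[:3,:3].T))
T=bot.camera("top")
f=lambda p,o0=(200,215):(p[0]/5+o0[0],p[1]/5+o0[1])
C=[atz(T,f(p),.054) for p in [(403,78),(600,98),(583,240),(388,218)]]
print(C,[np.linalg.norm(C[i]-C[(i+1)%4]) for i in range(4)],np.mean(C,0))
f2=lambda p:f(p,(320,215))
C=[atz(T,f2(p),.012) for p in [(75,187),(260,182),(270,320),(75,332)]]
print(C,[np.linalg.norm(C[i]-C[(i+1)%4]) for i in range(4)],np.mean(C,0))
E
```

```text
[[ 0.3735 -0.     -0.9276]
 [ 0.9276 -0.      0.3735]
 [-0.     -1.      0.    ]]
cam in tool [-0.0003 -0.143   0.0739] axes [[ 1.     -0.001  -0.0008]
 [-0.0005  0.2868 -0.958 ]
 [ 0.0012  0.958   0.2868]]
[array([0.5162, 0.175 , 0.054 ]), array([0.508 , 0.0752, 0.054 ]), array([0.4368, 0.0825, 0.054 ]), array([0.4459, 0.1807, 0.054 ])] [np.float64(0.10011654553440401), np.float64(0.07153457146550073), np.float64(0.09864358330850603), np.float64(0.07048254489804509)] [0.4767 0.1284 0.054 ]
[array([0.4617, 0.0346, 0.012 ]), array([ 0.4661, -0.0625,  0.012 ]), array([ 0.3947, -0.0682,  0.012 ]), array([0.3866, 0.0335, 0.012 ])] [np.float64(0.09718074886217969), np.float64(0.07161475304261226), np.float64(0.10201636090362097), np.float64(0.07504696219475385)] [ 0.4273 -0.0156  0.012 ]
```

```bash
python3 - <<'E'
from workcell import bot
from h import *
o=bot.get_obs()
Rt=Ro.from_matrix(np.array([[0,1,0],[0,0,-1],[-1,0,0]]).T)
print(Rt.as_matrix()); print(row(o,[.43,.14,.17],Rt))
o2=dict(o);o2["tool_rot"]=Rt.as_quat();print(row(o2,[.43,.14,.17],Rt))
E
```

```text
[[ 0.  0. -1.]
 [ 1.  0.  0.]
 [ 0. -1.  0.]]
(array([  0.  , -21.93,  -0.  ]), array([-209.5,   61.3, -346.6]))
(array([0., 0., 0.]), array([-323.8,   61.3, -243.2]))
```

```bash
python3 -m inch '0 -10 0 0 0 0 0; 0 -10 0 0 0 0 0; 0 -2 0 0 0 0 0; 0 0 0 -40 7 -30 0; 0 0 0 -40 7 -30 0; 0 0 0 -40 7 -30 0; 0 0 0 -40 8 -30 0; 0 0 0 -40 8 -30 0; 0 0 0 -40 8 -30 0; 0 0 0 -40 8 -30 0; 0 0 0 -44 8 -33 0; 0 0 0 0 0 0 0'
cat > look.py <<'E'
import sys
from workcell import bot
from h import *
import cv2
tag=sys.argv[1]; crop=[int(v) for v in sys.argv[2].split(",")] if len(sys.argv)>2 else None
o=bot.get_obs();print(o["clock"],o["eef_pos"].round(4),o["joint_pos"].round(3),o["ft_force"].round(1),o["grip_width"])
W=bot.camera("wrist");im=W["color"]
import pickle;pickle.dump(W,open(f"W{tag}.pkl","wb"))
if crop: im=im[crop[1]:crop[3],crop[0]:crop[2]];im=cv2.resize(im,None,fx=crop[4],fy=crop[4],interpolation=cv2.INTER_CUBIC)
cv2.imwrite(f"pics/w{tag}.png",im)
for t,z in [("dock",0),("dock_collar",.07),("knob_grip",.085),("carrier_plate",.048),("carrier_tab",.078),("dish",.052),("dish_seat",.052),("tray",0),("tape_roll",0),("filter_cube",0),("oil_bottle",0)]:
    print(t,[(np.round(r["point"],1).tolist(),atz(W,r["point"],z).round(4).tolist(),round(r["conf"],2)) for r in bot.spot_point(t,"wrist")])
E
python3 look.py 1
```

```text
clock: 4.5
eef_pos: [0.4316, 0.1372, 0.1697]
tool_rot: [0.502, 0.498, -0.498, -0.502]
ft_force: [0.1, 0.6, -0.3]
grip_width: 0.0856
4.5 [0.4316 0.1372 0.1697] [ 3.080e-01  1.870e-01 -2.290e-01  1.156e+00 -1.000e-03  3.150e-01] [ 0.1  0.6 -0.3] 0.0855828637266799
dock [([311.8, 223.4], [0.476, 0.1293, -0.0], 0.93)]
dock_collar [([365.8, 261.9], [0.4859, 0.1783, 0.07], 0.94)]
knob_grip [([385.9, 270.8], [0.4863, 0.1929, 0.085], 0.64)]
carrier_plate [([308.6, 239.4], [0.4738, 0.1274, 0.048], 0.59)]
carrier_tab [([266.9, 249.0], [0.4692, 0.0934, 0.078], 0.86)]
dish [([306.1, 242.6], [0.4752, 0.1252, 0.052], 0.56)]
dish_seat [([410.9, 170.1], [0.4078, 0.2169, 0.052], 0.67)]
tray [([175.1, 178.7], [0.4254, -0.0128, 0.0], 0.77)]
tape_roll [([31.4, 184.4], [0.4306, -0.1645, 0.0], 0.85)]
filter_cube [([409.6, 172.3], [0.42, 0.2315, 0.0], 0.66), ([265.2, 253.4], [0.5116, 0.0765, 0.0], 0.66)]
oil_bottle [([522.5, 161.1], [0.4091, 0.3464, 0.0], 0.74), ([366.7, 261.7], [0.5226, 0.191, 0.0], 0.18)]
```

View pics/w1.png

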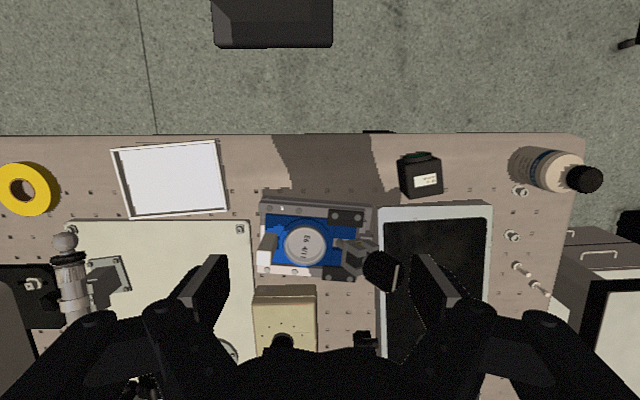

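```bash
python3 - <<'E'
import pickle,cv2
W=pickle.load(open("W1.pkl","rb"))
cv2.imwrite("pics/w1a.png",cv2.resize(W["color"][185:305,240:410],None,fx=4.7,fy=4.7,interpolation=cv2.INTER_CUBIC))
cv2.imwrite("pics/w1b.png",cv2.resize(W["color"][130:230,100:240],None,fx=5,fy=5,interpolation=cv2.INTER_CUBIC))
from workcell import bot
from h import *
T=bot.camera("top");pickle.dump(T,open("T.pkl","wb"))
print(tri([T,W],[(230,253.6),(492,204)]),tri([T,W],[(273.6,253),(378,207)]))
E
```

```text
[0.45180892 0.31115181 0.01535357] [0.45627949 0.19796325 0.0051594 ]
```

View pics/w1a.png

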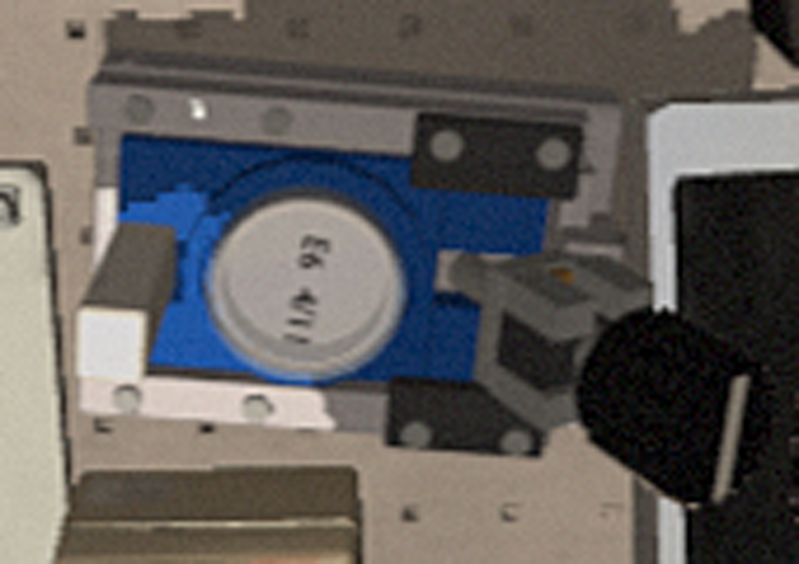

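View pics/w1b.png

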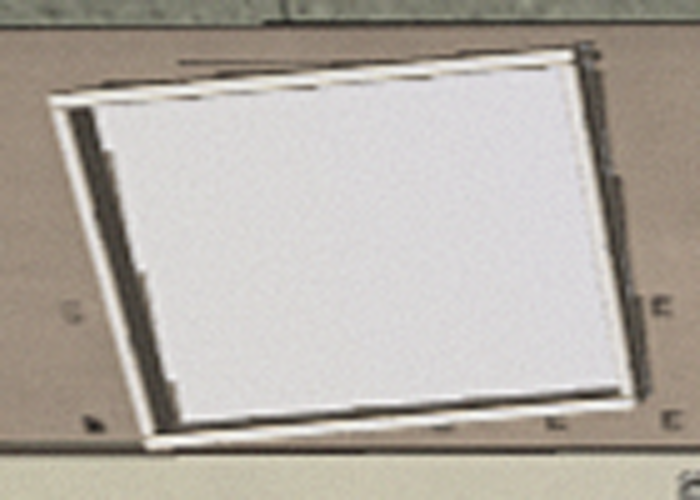

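```bash
cat > fit.py <<'E'
import pickle
from h import *
from scipy.optimize import least_squares
W=pickle.load(open("W1.pkl","rb"))
u=lambda p:np.array([(p[0]+.5)/4.7+240-.5,(p[1]+.5)/4.7+185-.5])
def pts(q):
    xo,xi=q[3],q[4]
    return [((-xo,14e-3,.058),(418,115)),((-xi,.014,.058),(413,190)),((-xi,.046,.058),(578,200)),((-xo,.046,.058),(583,128)),
     ((xo,.014,.058),(388,440)),((xo,.046,.058),(540,455)),((xi,.014,.058),(392,382)),
     ((-.007,q[5]-.006,.091),(82,305)),((-.007,q[5]+.006,.091),(150,308)),((.007,q[5]+.006,.091),(145,376)),((.007,q[5]-.006,.091),(78,371))]
def D(q,p): 
    R=Ro.from_euler("z",q[2]); return R.apply(p)+[q[0],q[1],0]
res=lambda q: np.concatenate([proj(W,D(q,a))-u(b) for a,b in pts(q)])
s=least_squares(res,[.477,.128,-.1,.035,.022,-.035],loss="soft_l1",x_scale=[.01,.01,.1,.01,.01,.01])
print(s.x.round(4)); print(s.fun.reshape(-1,2).round(1).tolist())
q=s.x
for n,a in [("rail",(-.035,-.048,.054)),("rail",(-.035,.056,.054)),("+x",(.035,-.048,.054))]: print(n,(proj(W,D(q,a))-[240,185])*4.7)
# knob end: x=0 line
o,d=ray(W,u((731,437))); R=Ro.from_euler("z",q[2]).inv(); o2=R.apply(o-[q[0],q[1],0]);d2=R.apply(d)
t=-o2[0]/d2[0];print("knob end in dock",o2+t*d2)
# tray
v=lambda p:np.array([p[0]/5+100,p[1]/5+130])
C=np.array([atz(W,v(p),.012) for p in [(50,98),(582,48),(635,403),(148,447)]]);print(C.round(4),C.mean(0),[np.linalg.norm(C[i]-C[(i+1)%4]).round(4) for i in range(4)])
E
python3 fit.py
```

```text
[ 0.4737  0.1285 -0.0965  0.0345  0.0203 -0.0356]
[[0.0, -0.0], [-0.5, -0.8], [0.1, 0.1], [1.2, 0.3], [-0.9, 0.4], [0.6, -0.1], [-0.3, -0.8], [-0.5, -0.8], [0.2, -0.2], [0.4, 1.1], [-0.2, 1.0]]
rail [87.34815939 75.53481724]
rail [636.34395795 123.05678228]
+x [ 75.56222026 406.91551625]
knob end in dock [0.         0.06691348 0.10623646]
[[ 0.3934 -0.0665  0.012 ]
 [ 0.3844  0.0384  0.012 ]
 [ 0.4568  0.042   0.012 ]
 [ 0.4658 -0.0606  0.012 ]] [ 0.42509833 -0.01167101  0.012     ] [np.float64(0.1053), np.float64(0.0725), np.float64(0.103), np.float64(0.0727)]
```

```bash
cat > pose.py <<'E'
from h import *
q=[.4737,.1285,-.0965]
Rd=Ro.from_euler("z",q[2]); P0=np.array([q[0],q[1],0])
a=Rd.apply([0,np.sin(.6),np.cos(.6)]); X=Rd.apply([1,0,0])
knob=P0+Rd.apply([0,.060,.0963])
def mk(x,y): return Ro.from_matrix(np.array([x,y,np.cross(x,y)]).T)
RA=mk(-X,-a)
RB=mk(np.cross(a,X),-a)
def steps(o,Pt,Rt):
    w,_=row(o,Pt,Rt); o2=dict(o);o2["tool_rot"]=Rt.as_quat(); return "turn",w,np.linalg.norm(w).round(1),"shift after",row(o2,Pt,Rt)[1],"shift before",row(o,Pt,Rt)[1]
E
python3 - <<'E'
from pose import *
from workcell import bot
o=bot.get_obs(); print(knob,a); print(steps(o,knob+a*(.08-.019),RA))
E
```

```text
[0.47948102 0.18822085 0.0963    ] [0.05440347 0.56201547 0.82533561]
('turn', array([ 27.87, -81.62,  25.24]), np.float64(89.9), 'shift after', array([-44.7, -29.4, -85. ]), 'shift before', array([ 81.9,  23.8, -53. ]))
```

```bash
python3 -m inch '3.097 -9.07 2.804 0 0 0 0; 3.097 -9.07 2.804 0 0 0 0; 3.097 -9.07 2.804 0 0 0 0; 3.097 -9.07 2.804 0 0 0 0; 3.097 -9.07 2.804 0 0 0 0; 3.097 -9.07 2.804 0 0 0 0; 3.097 -9.07 2.804 0 0 0 0; 3.097 -9.07 2.804 0 0 0 0; 3.097 -9.07 2.804 0 0 0 0; 0 0 0 -22 -15 -42 0; 0 0 0 -22 -14 -43 0; 0 0 0 0 0 0 0'
python3 look.py 2;  python3 - <<'E'
from pose import *
from workcell import bot
o=bot.get_obs();  print(steps(o,knob+a*(.08-.019),RA))
E
```

```text
clock: 6.65
eef_pos: [0.4828, 0.2241, 0.1428]
tool_rot: [-0.021, -0.465, 0.884, 0.043]
ft_force: [-0.9, -0.0, 0.4]
grip_width: 0.0853
6.65 [0.4828 0.2241 0.1428] [ 0.669  0.69   0.313  1.639 -0.419 -0.711] [-0.9 -0.   0.4] 0.0853324089824884
dock [([317.9, 185.5], [0.4739, 0.1301, 0.0], 0.79)]
dock_collar [([313.5, 207.7], [0.4815, 0.175, 0.07], 0.68)]
knob_grip [([315.8, 215.6], [0.4805, 0.1857, 0.085], 0.85)]
carrier_plate [([314.3, 163.6], [0.4768, 0.1268, 0.048], 0.79), ([385.1, 281.0], [0.4292, 0.2352, 0.048], 0.36)]
carrier_tab [([318.2, 109.5], [0.4699, 0.0908, 0.078], 0.92)]
dish [([320.8, 158.2], [0.4706, 0.1239, 0.052], 0.72)]
dish_seat []
tray [([344.2, 71.7], [0.4288, -0.0123, 0.0], 0.56)]
tape_roll []
filter_cube [([382.7, 280.1], [0.421, 0.2324, 0.0], 0.59)]
oil_bottle []
('turn', array([ 0.03, -0.06,  0.02]), np.float64(0.1), 'shift after', array([-0.4, -0.4, -0.8]), 'shift before', array([-0.4, -0.4, -0.8]))
```

View pics/w2.png

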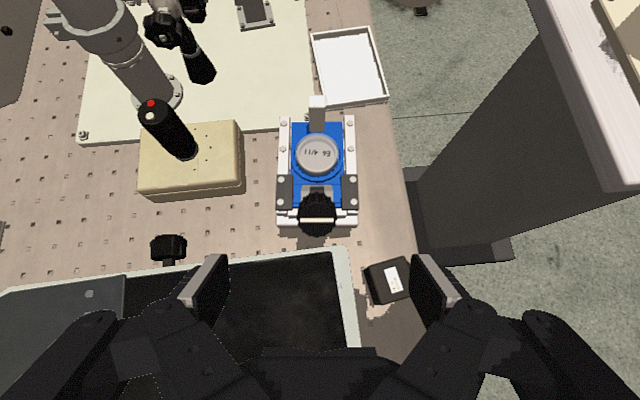

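```bash
python3 - <<'E'
from pose import *
import pickle,cv2
W=pickle.load(open("W2.pkl","rb"))
print(proj(W,knob),proj(W,knob+.012*a),proj(W,knob+.012*a+.013*X),proj(W,knob+.012*a-.013*X))
V=pickle.load(open("W1.pkl","rb"))
im=W["color"][120:240,260:380].copy();im=cv2.resize(im,None,fx=5,fy=5,interpolation=cv2.INTER_CUBIC)
cv2.imwrite("pics/w2a.png",im)
E
```

```text
[317.48739451 214.70380026] [317.41545547 220.64202734] [297.69483699 220.58270719] [337.13211963 220.7013356 ]
```

View pics/w2a.png

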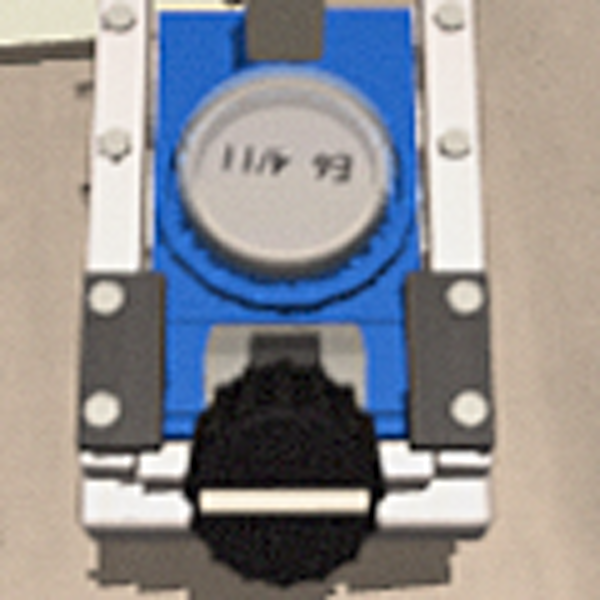

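```bash
python3 -m inch '0 0 0 0 25 -0.6 0; 0 0 0 0 25 0 0; 0 0 0 0 16 0 0; 0 0 0 0 10 0 0; 0 0 0 0 0 0 0'
python3 - <<'E'
from pose import *
from workcell import bot
import cv2
o=bot.get_obs(); print(steps(o,knob+a*(.003-.019),RA))
W=bot.camera("wrist");cv2.imwrite("pics/w3.png",W["color"])
E
```

```text
clock: 7.88
eef_pos: [0.4779, 0.1793, 0.083]
tool_rot: [-0.022, -0.466, 0.884, 0.043]
ft_force: [0.3, -0.5, 0.4]
grip_width: 0.0857
('turn', array([-0.03, -0.02,  0.09]), np.float64(0.1), 'shift after', array([-0.7, -0.1,  0.1]), 'shift before', array([-0.7, -0.1,  0.1]))
```

View pics/w3.png

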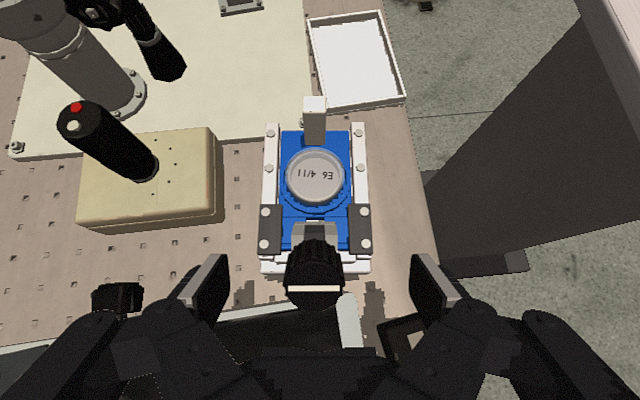

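```bash
python3 -m inch '0 0 0 -1.4 0 0 0; 0 0 0 0 0 0 0.3; 0 0 0 0 0 0 0.5; 0 0 0 0 0 0 0.6; 0 0 0 0 0 0 0.65;0 0 0 0 0 0 0.65'
python3 - <<'E'
from pose import *
from workcell import bot
import cv2
o=bot.get_obs(); print(o["ft_force"],steps(o,knob+a*(.003-.019),RA))
W=bot.camera("wrist");print(proj(W,knob+.012*a)); cv2.imwrite("pics/w4.png",W["color"])
E
```

```text
clock: 8.68
eef_pos: [0.4796, 0.1796, 0.0832]
tool_rot: [-0.023, -0.466, 0.883, 0.043]
ft_force: [-0.1, -0.6, -0.5]
grip_width: 0.0299
[-0.1463499  -0.58449627 -0.47121193] ('turn', array([ 0.  , -0.02,  0.03]), np.float64(0.0), 'shift after', array([0.9, 0.3, 0.3]), 'shift before', array([0.9, 0.3, 0.3]))
[318.9962051  287.36436575]
```

View pics/w4.png

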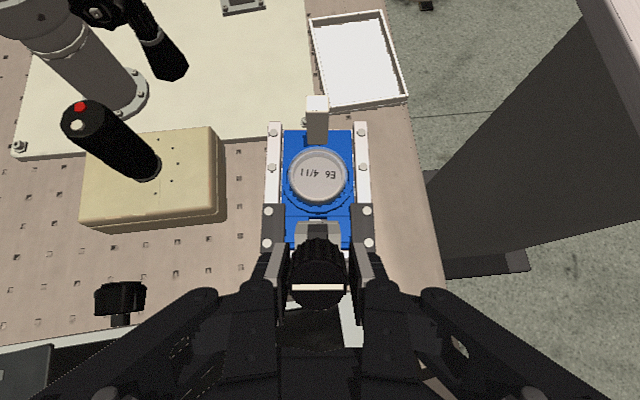

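```bash
python3 -m inch '0 0 0 0 0 0 1;0 0 0 0 0 0 1;0 0 0 0 0 0 1;0 0 0 0 0 0 1'
python3 -m inch '0 0 0 0 -3 0 1;0 0 0 0 -3 0 1;0 0 0 0 -3 0 1;0 0 0 0 -3 0 1;0 0 0 0 -3 0 1;0 0 0 0 -2 0 1;0 0 0 0 0 0 1'
python3 - <<'E'
from pose import *
from workcell import bot
import cv2
o=bot.get_obs(); print(o["ft_force"],a@o["ft_force"],steps(o,knob+a*(.003-.019),RA))
W=bot.camera("wrist");print(proj(W,knob+.012*a),proj(W,knob+.029*a)); cv2.imwrite("pics/w5.png",W["color"])
E
```

```text
clock: 9.22
eef_pos: [0.4801, 0.1798, 0.0834]
tool_rot: [-0.023, -0.466, 0.883, 0.043]
ft_force: [2.8, 1.6, 2.1]
grip_width: 0.0242
clock: 10.1
eef_pos: [0.4807, 0.1879, 0.0956]
tool_rot: [-0.022, -0.465, 0.884, 0.043]
ft_force: [5.5, -5.3, -8.7]
grip_width: 0.0243
[ 5.4771356  -5.27904771 -8.6885315 ] -9.839885772886147 ('turn', array([-0.13, -0.04,  0.08]), np.float64(0.2), 'shift after', array([ 1.3, 15.4,  0.2]), 'shift before', array([ 1.2, 15.4,  0.2]))
[319.75220598 269.98312052] [319.87633827 290.0225442 ]
```

View pics/w5.png

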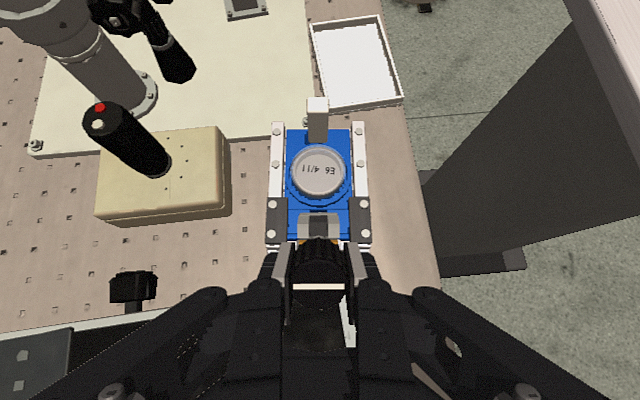

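```bash
python3 -m inch '0 0 0 -0.6 -1 0 1;0 0 0 0 -1 0 1;0 0 0 0 0 0 1;0 10 0 0 0 0 1;0 10 0 0 0 0 1'
python3 - <<'E'
from pose import *
from workcell import bot
o=bot.get_obs(); print(o["ft_force"],a@o["ft_force"],a@o["ft_torque"],steps(o,knob+a*(.003-.019),RA),o["joint_pos"])
E
```

```text
clock: 10.78
eef_pos: [0.4808, 0.1887, 0.0969]
tool_rot: [-0.178, -0.45, 0.866, 0.125]
ft_force: [5.0, -5.0, -9.7]
grip_width: 0.0242
[ 5.03465892 -4.97217236 -9.7174112 ] -10.540660407814785 -0.0017031300886275291 ('turn', array([ -0.18, -20.34,   0.13]), np.float64(20.3), 'shift after', array([ 1.3, 16.9,  0.2]), 'shift before', array([ 1.1, 16.9,  0.6])) [ 0.62554747  0.68323254  0.17311462  1.48969003 -0.43735541 -0.39606007]
```

```bash
python3 -m inch '0 10 0 0 0 0 1;0 10 0 0 0 0 1;0 10 0 0 0 0 1;0 10 0 0 0 0 1;0 10 0 0 0 0 1;0 10 0 0 0 0 1;0 9.5 0 0 0 0 1;0 0 0 0 0 0 1'
python3 - <<'E'
from pose import *
from workcell import bot
import cv2
o=bot.get_obs(); print(o["ft_force"],a@o["ft_force"],a@o["ft_torque"],steps(o,knob+a*(.003-.019),RB),o["joint_pos"])
W=bot.camera("wrist");cv2.imwrite("pics/w6.png",W["color"])
E
```

```text
clock: 11.78
eef_pos: [0.4809, 0.189, 0.0968]
tool_rot: [0.638, 0.299, -0.612, -0.359]
ft_force: [5.5, -4.9, -9.0]
grip_width: 0.0243
[ 5.46659667 -4.90142739 -9.03929684] -9.91772978824054 0.015650180590858032 ('turn', array([-0.17,  0.42, -0.12]), np.float64(0.5), 'shift after', array([-0.4, 16.9,  1.3]), 'shift before', array([-0.4, 16.9,  1.3])) [ 0.6255878   0.68330718  0.17320363  1.48928614 -0.43693771  0.81217781]
```

View pics/w6.png

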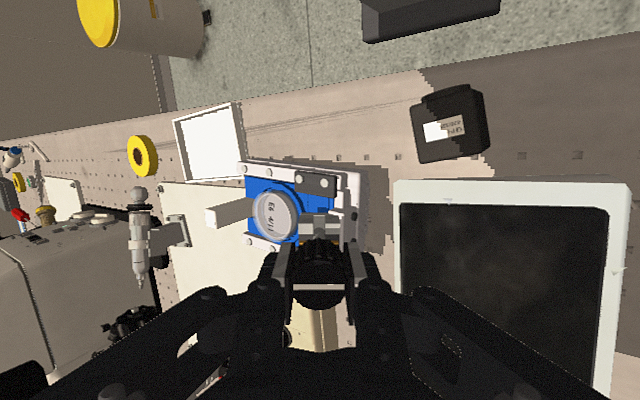

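```bash
python3 -m inch '0 1 0 0 2 0 1;0 0 0 0 2 0 1;0 0 0 0 0.5 0 1;0 0 0 0 0 0 1'
python3 - <<'E'
from pose import *
from workcell import bot
o=bot.get_obs(); print(o["ft_force"],a@o["ft_force"],a@o["ft_torque"],steps(o,knob+a*(.003-.019),RB))
E
```

```text
clock: 12.32
eef_pos: [0.4808, 0.1869, 0.0938]
tool_rot: [0.643, 0.297, -0.606, -0.361]
ft_force: [3.6, -3.3, -6.6]
grip_width: 0.0241
[ 3.60849273 -3.3420328  -6.62722922] -7.15164790274712 0.005166382641556069 ('turn', array([-0.12, -0.53, -0.07]), np.float64(0.5), 'shift after', array([-0.4, 13.3,  1.4]), 'shift before', array([-0.4, 13.3,  1.4]))
```

```bash
python3 -m inch '0 0 0 0 1 0 1;0 0 0 0 0.5 0 1;0 0 0 0 0 0 1'
python3 - <<'E'
from pose import *
from workcell import bot
o=bot.get_obs(); print(o["ft_force"],a@o["ft_force"],a@o["ft_torque"],steps(o,knob+a*(.003-.019),RB))
E
```

```text
clock: 12.7
eef_pos: [0.4808, 0.1868, 0.0937]
tool_rot: [0.643, 0.297, -0.606, -0.361]
ft_force: [3.5, -1.5, -4.9]
grip_width: 0.0244
[ 3.48212545 -1.52999553 -4.85196449] -4.674940543801289 -0.013122553968216473 ('turn', array([-0.05, -0.52, -0.  ]), np.float64(0.5), 'shift after', array([-0.4, 13.2,  1.5]), 'shift before', array([-0.4, 13.2,  1.5]))
```

```bash
python3 -m inch '0 0 0 0 0 0 0.65;0 0 0 0 0 0 0.55;0 0 0 0 0 0 0.5;0 0 0 0 0 0 0.5;0 0 0 0 0 0 0.5'
python3 - <<'E'
from pose import *
from workcell import bot
import cv2
o=bot.get_obs(); print(o["ft_force"],a@o["ft_force"],steps(o,knob+a*(.003-.019),RB))
W=bot.camera("wrist");cv2.imwrite("pics/w7.png",W["color"]);print(proj(W,knob+.012*a),proj(W,knob+.025*a))
E
```

```text
clock: 13.32
eef_pos: [0.4808, 0.1869, 0.094]
tool_rot: [0.643, 0.298, -0.606, -0.361]
ft_force: [0.9, -0.4, -0.6]
grip_width: 0.0424
[ 0.89142221 -0.37919157 -0.58515389] -0.6475634048547753 ('turn', array([-0.04, -0.52,  0.01]), np.float64(0.5), 'shift after', array([-0.4, 13.4,  1.5]), 'shift before', array([-0.4, 13.4,  1.5]))
[318.57042011 270.84670921] [318.54998574 286.09648823]
```

View pics/w7.png

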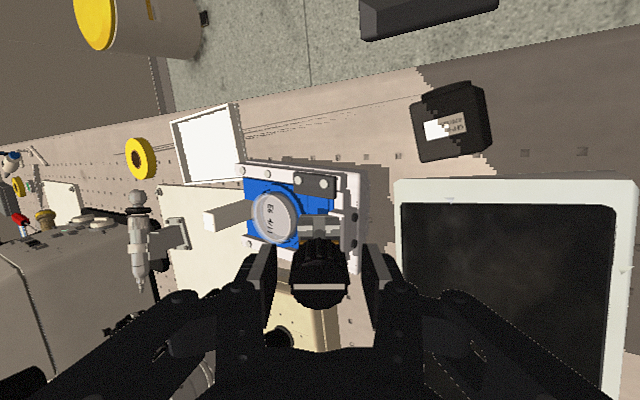

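```bash
python3 -m inch '0 0 0 0 -15 0 0.5;0 0 0 0 -25 0 0.5;0 0 0 0 -30 0 0.5;0 0 0 0 -30 0 0.5;0 0 0 0 0 0 0.5'
python3 - <<'E'
from pose import *
from fit import W,u
from workcell import bot
import cv2,pickle
T=pickle.load(open("T.pkl","rb"))
S=bot.camera("scene");pickle.dump(S,open("S.pkl","wb"))
print("nose",tri([T,W],[(390,252),(65,240)]))
print("box corner",[atz(W,(253,287),z) for z in (0,.03,.05)],[atz(W,(316,287),z) for z in (0.03,.05)])
d=atz(W,u((310,285)),.063);print("dish top in dock",Rd.inv().apply(d-P0))
W7=bot.camera("wrist");cv2.imwrite("pics/w8.png",W7["color"]);pickle.dump(W7,open("W8.pkl","wb"))
T2=bot.camera("top");pickle.dump(T2,open("T2.pkl","wb"));cv2.imwrite("pics/t8.png",cv2.resize(T2["color"][215:290,200:360],None,fx=5,fy=5,interpolation=cv2.INTER_CUBIC))
cv2.imwrite("pics/s8.png",cv2.resize(S["color"][170:290,210:370],None,fx=5,fy=5,interpolation=cv2.INTER_CUBIC))
o=bot.get_obs(); print(o["eef_pos"],o["joint_pos"])
E
```

```text
clock: 14.0
eef_pos: [0.4873, 0.2446, 0.1778]
tool_rot: [0.644, 0.299, -0.605, -0.361]
ft_force: [1.0, 0.1, -0.9]
grip_width: 0.0432
[ 0.4737  0.1285 -0.0965  0.0345  0.0203 -0.0356]
[[0.0, -0.0], [-0.5, -0.8], [0.1, 0.1], [1.2, 0.3], [-0.9, 0.4], [0.6, -0.1], [-0.3, -0.8], [-0.5, -0.8], [0.2, -0.2], [0.4, 1.1], [-0.2, 1.0]]
rail [87.34815939 75.53481724]
rail [636.34395795 123.05678228]
+x [ 75.56222026 406.91551625]
knob end in dock [0.         0.06691348 0.10623646]
[[ 0.3934 -0.0665  0.012 ]
 [ 0.3844  0.0384  0.012 ]
 [ 0.4568  0.042   0.012 ]
 [ 0.4658 -0.0606  0.012 ]] [ 0.42509833 -0.01167101  0.012     ] [np.float64(0.1053), np.float64(0.0725), np.float64(0.103), np.float64(0.0727)]
nose [ 0.46978937 -0.10074625  0.05074882]
box corner [array([0.55452813, 0.05983122, 0.        ]), array([0.53565225, 0.0673208 , 0.03      ]), array([0.52306833, 0.07231385, 0.05      ])] [array([0.53603893, 0.13364613, 0.03      ]), array([0.52342766, 0.13394838, 0.05      ])]
dish top in dock [-0.0005337  -0.00333972  0.063     ]
[0.48595862 0.24230316 0.17539872] [ 0.68754475  0.69858135  0.41565994  1.74026208 -0.41064024  0.88907565]
```

View pics/w8.png

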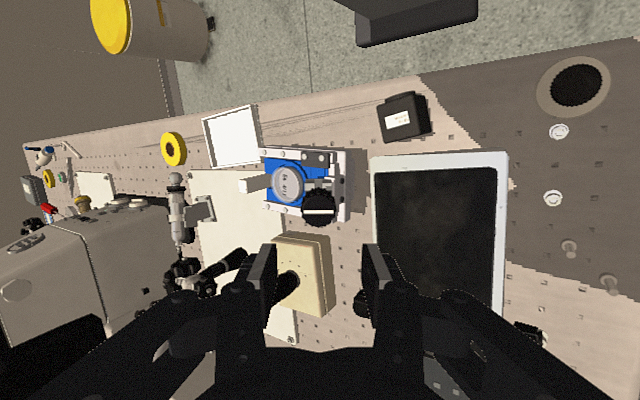

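View pics/s8.png

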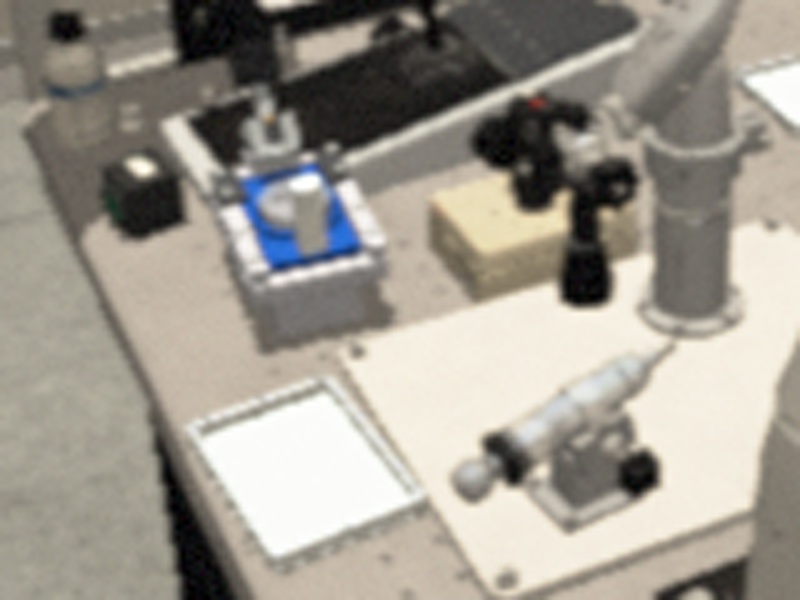

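```bash
cat >> pose.py <<'E'
RC=mk(X,np.array([0,0,-1.]))
tab=P0+Rd.apply([0,-.0356,0])
E
python3 - <<'E'
from pose import *
from workcell import bot
import pickle
T=pickle.load(open("T.pkl","rb"));S=pickle.load(open("S.pkl","rb"))
print("cap",tri([T,S],[(313,198),(317.4,190.6)]))
o=bot.get_obs();print(tab);print(steps(o,[tab[0],tab[1],.165],RC))
E
```

```text
cap [0.59852823 0.09350718 0.10062658]
[0.47026993 0.09306563 0.        ]
('turn', array([ 26.98,  86.52, -26.91]), np.float64(94.5), 'shift after', array([  -1.2,   10.4, -150.1]), 'shift before', array([-117.9,   93.5,    0. ]))
```

```bash
python3 -m inch '2.998 9.613 -2.99 0 0 0 0.5; 2.998 9.613 -2.99 0 0 0 0.5; 2.998 9.613 -2.99 0 0 0 0.5; 2.998 9.613 -2.99 0 0 0 0.5; 2.998 9.613 -2.99 0 0 0 0.5; 2.998 9.613 -2.99 0 0 0 0.5; 2.998 9.613 -2.99 0 0 0 0.5; 2.998 9.613 -2.99 0 0 0 0.5; 2.998 9.613 -2.99 0 0 0 0.5; 0 0 0 0 3 -50 0.5; 0 0 0 -1 3 -50 0.5; 0 0 0 0 4 -50 0.5'
python3 -m inch '0 0 0 0 0 0 0.5;0 0 0 0 0 0 0.5'
python3 look.py 9;  python3 - <<'E'
from pose import *
from workcell import bot
import pickle
W=pickle.load(open("W9.pkl","rb"))
print([proj(W,P0+Rd.apply([sx*.007,-.0356+sy*.006,.091])).round(1) for sx,sy in [(-1,-1),(-1,1),(1,1),(1,-1)]])
o=bot.get_obs();  print(steps(o,[tab[0],tab[1],.064],RC))
E
```

```text
clock: 15.65
eef_pos: [0.4693, 0.0917, 0.1649]
tool_rot: [-0.706, 0.034, -0.034, 0.706]
ft_force: [0.7, 0.2, 0.3]
grip_width: 0.0429
clock: 15.9
eef_pos: [0.4705, 0.0935, 0.1656]
tool_rot: [-0.706, 0.034, -0.034, 0.707]
ft_force: [0.5, 0.0, -0.1]
grip_width: 0.0426
15.9 [0.4705 0.0935 0.1656] [ 1.950e-01  2.410e-01 -1.710e-01  1.159e+00  1.000e-03  1.863e+00] [ 0.5  0.  -0.1] 0.04264930596040313
dock []
dock_collar [([320.7, 93.0], [0.4792, 0.1783, 0.07], 0.67)]
knob_grip []
carrier_plate []
carrier_tab [([326.1, 208.9], [0.4752, 0.0912, 0.078], 0.55)]
dish [([324.6, 164.0], [0.4774, 0.1226, 0.052], 0.97)]
dish_seat []
tray [([289.0, 280.5], [0.425, -0.0155, 0.0], 0.74)]
tape_roll []
filter_cube [([245.2, 36.8], [0.4163, 0.2364, 0.0], 0.93)]
oil_bottle []
[array([310.4, 220. ]), array([310.3, 204.8]), array([329.1, 204.8]), array([329., 220.])]
('turn', array([-0.07,  0.05,  0.07]), np.float64(0.1), 'shift after', array([ -0.6, 102.2,  -1. ]), 'shift before', array([ -0.8, 102.2,  -1.1]))
```

View pics/w9.png

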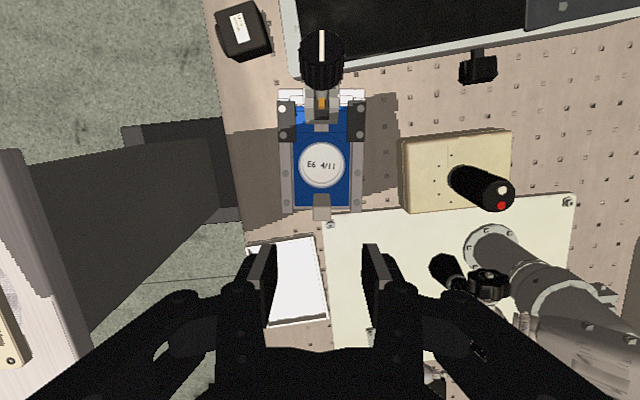

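```bash
python3 -m inch '0 0 0 0 40 -1 0.5; 0 0 0 0 40 0 0.5; 0 0 0 0 22 0 0.5; 0 0 0 0 0 0 0.6;0 0 0 0 0 0 0.65;0 0 0 0 0 0 0.65'
python3 look.py 10;  python3 - <<'E'
from pose import *
from workcell import bot
import pickle
W=pickle.load(open("W10.pkl","rb"))
print([proj(W,P0+Rd.apply([sx*.007,-.0356+sy*.006,.091])).round(1) for sx,sy in [(-1,-1),(-1,1),(1,1),(1,-1)]])
o=bot.get_obs();  print(steps(o,[tab[0],tab[1],.064],RC))
E
```

```text
clock: 17.25
eef_pos: [0.4723, 0.0932, 0.0656]
tool_rot: [-0.706, 0.032, -0.035, 0.707]
ft_force: [0.1, 0.5, 0.0]
grip_width: 0.0303
17.25 [0.4723 0.0932 0.0656] [ 1.940e-01  3.440e-01 -3.190e-01  9.030e-01  1.000e-03  1.861e+00] [0.1 0.5 0. ] 0.030349060350065595
dock []
dock_collar [([317.5, 77.9], [0.479, 0.179, 0.07], 0.92)]
knob_grip [([319.5, 2.3], [0.482, 0.2023, 0.085], 0.8)]
carrier_plate [([277.3, 344.5], [0.4386, 0.0264, 0.048], 0.51)]
carrier_tab [([322.7, 274.5], [0.473, 0.0905, 0.078], 0.65)]
dish [([320.9, 195.1], [0.4754, 0.1228, 0.052], 0.64), ([276.7, 341.1], [0.4395, 0.0324, 0.052], 0.33)]
dish_seat []
tray [([273.6, 344.1], [0.4239, -0.0145, 0.0], 0.93)]
tape_roll []
filter_cube [([205.4, 0.2], [0.4174, 0.2348, 0.0], 0.75)]
oil_bottle [([316.8, 78.1], [0.4792, 0.1856, 0.0], 0.34)]
[array([300.7, 297.1]), array([300.2, 272.9]), array([332.7, 272.9]), array([332.3, 297.1])]
('turn', array([-0.07,  0.03,  0.07]), np.float64(0.1), 'shift after', array([-0.8,  0.2,  0. ]), 'shift before', array([-0.8,  0.2,  0. ]))
```

View pics/w10.png

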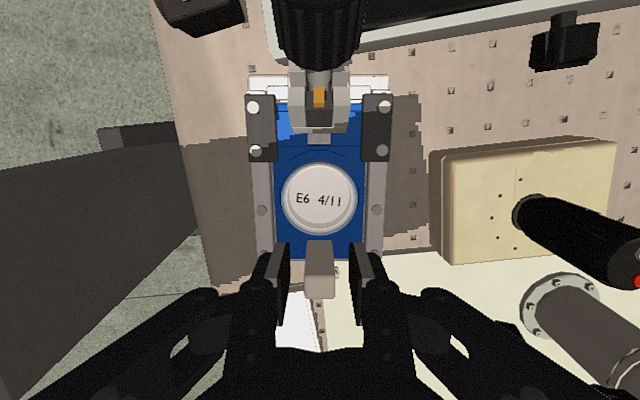

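```bash
python3 -m inch '0 0 0 0 0 0 1;0 0 0 0 0 0 1;0 0 0 0 0 0 1;0 0 0 0 0 0 1;0 0 0 0 0 0 1'
python3 - <<'E'
from workcell import bot
o=bot.get_obs();print(o["ft_force"],o["ft_torque"],o["eef_pos"])
E
```

```text
clock: 18.48
eef_pos: [0.4713, 0.0929, 0.0644]
tool_rot: [-0.706, 0.033, -0.035, 0.707]
ft_force: [0.4, 0.2, 1.7]
grip_width: 0.0129
[0.39558784 0.15582073 1.72806996] [-0.06728358 -0.0249573   0.02382895] [0.47131769 0.0929404  0.064412  ]
```

```bash
python3 -m inch '0 0 0 0 0 -2 1;0 0 0 0 0 -4 1;0 0 0 0 0 -4 1;0 0 0 0 0 0 1'
python3 - <<'E'
from workcell import bot
import cv2
o=bot.get_obs();print(o["ft_force"],o["ft_torque"],o["eef_pos"])
W=bot.camera("wrist");cv2.imwrite("pics/w11.png",W["color"])
E
```

```text
clock: 18.98
eef_pos: [0.4701, 0.0826, 0.0644]
tool_rot: [-0.706, 0.034, -0.035, 0.707]
ft_force: [0.5, 0.9, 3.9]
grip_width: 0.0127
[0.49329324 0.8804269  3.93758725] [0.24461581 0.0360755  0.01106856] [0.47013028 0.08262456 0.06437144]
```

View pics/w11.png

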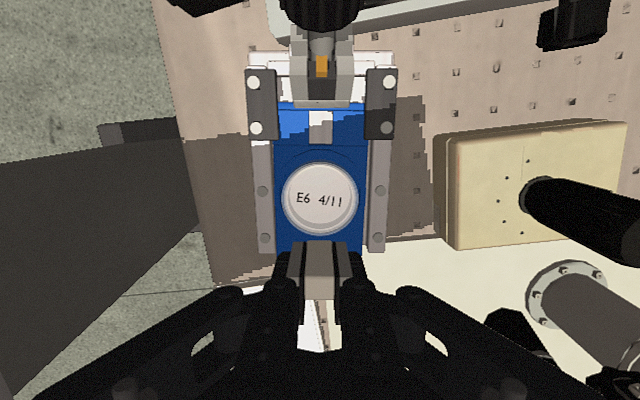

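```bash
python3 -m inch '0 0 0 0 -0.2 -6 1;0 0 0 0 0 -8 1;0 0 0 0 0 -8 1;0 0 0 0 0 -8 1;0 0 0 0 0 -8 1;0 0 0 0 0 -8 1;0 0 0 0 0 0 1'
python3 - <<'E'
from workcell import bot
from pose import *
import cv2
o=bot.get_obs();print(o["ft_force"],o["ft_torque"],Rd.inv().apply(o["eef_pos"]-P0))
W=bot.camera("wrist");cv2.imwrite("pics/w12.png",W["color"])
E
```

```text
clock: 19.9
eef_pos: [0.4653, 0.0357, 0.0643]
tool_rot: [0.707, -0.034, 0.035, -0.706]
ft_force: [-1.8, -2.7, 4.0]
grip_width: 0.0128
[-1.83471424 -2.72471284  4.03456963] [-0.43063449  0.20441011  0.06305854] [ 0.00055751 -0.0931946   0.06434086]
```

View pics/w12.png

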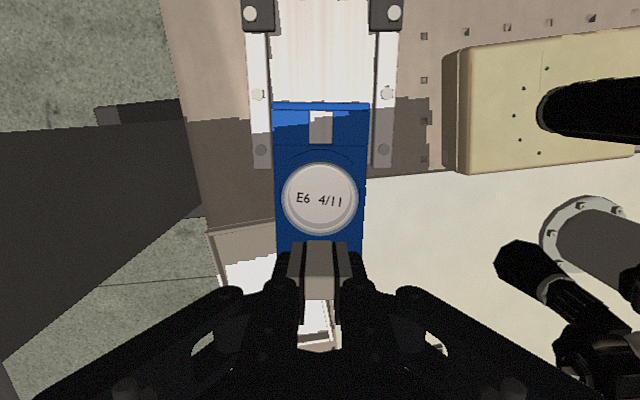

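```bash
python3 -m inch '0 0 0 0 -3 0 1;0 0 0 0 -5 0 1;0 0 0 0 -8 0 1;0 0 0 0 -8 0 1;0 0 0 0 0 0 1'
python3 - <<'E'
from workcell import bot
from pose import *
import cv2
o=bot.get_obs();print(o["ft_force"],o["ft_torque"],Rd.inv().apply(o["eef_pos"]-P0))
W=bot.camera("wrist");cv2.imwrite("pics/w13.png",W["color"])
E
```

```text
clock: 20.58
eef_pos: [0.4665, 0.0373, 0.0894]
tool_rot: [-0.706, 0.033, -0.035, 0.707]
ft_force: [0.4, -0.2, -1.5]
grip_width: 0.0126
[ 0.38475657 -0.21953904 -1.53020075] [-0.03168626  0.01407707  0.02703023] [ 0.00157746 -0.09143397  0.08935857]
```

View pics/w13.png

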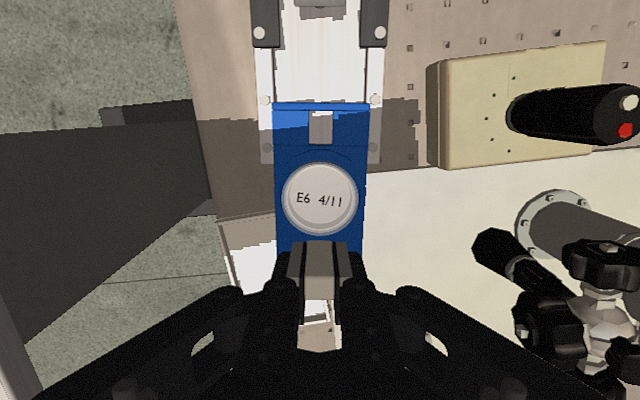

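```bash
cat >> pose.py <<'E'
RT=Ro.from_euler("z",.086); tr=np.array([.4255,-.013,0])
RE=mk(RT.apply([1,0,0]),np.array([0,0,-1.])); tabT=tr+RT.apply([0,-.036,0])
E
python3 - <<'E'
from pose import *
from workcell import bot
o=bot.get_obs();print(steps(o,[tabT[0],tabT[1],.0894],RE))
E
```

```text
('turn', array([ -0.07, -10.42,   0.15]), np.float64(10.4), 'shift after', array([-44.7,  -0.5, -82.6]), 'shift before', array([-29.1,  -0.7, -89.3]))
```

```bash
python3 -m inch '0 0 0 -3 0 -10 1;0 0 0 -6 0 -18 1;0 0 0 -6 0 -18 1;0 0 0 -6 0 -18 1;0 0 0 -5 0 -15 1;0 0 0 -3 0 -10 1;0 -5 0 0 0 0 1;0 -5.4 0 0 0 0 1;0 0 0 0 0 0 1;0 0 0 0 0 0 1'
python3 look.py 14; python3 - <<'E'
from pose import *
from workcell import bot
import pickle
o=bot.get_obs();print(steps(o,[tabT[0],tabT[1],.0894],RE))
E
```

```text
clock: 21.88
eef_pos: [0.4283, -0.0487, 0.0882]
tool_rot: [-0.706, -0.03, 0.029, 0.707]
ft_force: [-0.0, 0.2, -2.3]
grip_width: 0.013
21.875 [ 0.4283 -0.0487  0.0882] [-1.140e-01  2.290e-01 -4.120e-01  9.280e-01  1.000e-03  1.372e+00] [-0.   0.2 -2.3] 0.01301536563533335
dock []
dock_collar []
knob_grip []
carrier_plate []
carrier_tab [([320.3, 271.8], [0.4294, -0.0624, 0.078], 0.76)]
dish [([317.9, 194.2], [0.4248, -0.0246, 0.052], 0.81)]
dish_seat [([324.0, 195.5], [0.4286, -0.0251, 0.052], 0.33)]
tray []
tape_roll [([315.3, 327.8], [0.4341, -0.1629, 0.0], 0.59)]
filter_cube []
oil_bottle []
('turn', array([-0.06, -0.03,  0.08]), np.float64(0.1), 'shift after', array([ 0.3, -1.2, -0.3]), 'shift before', array([ 0.3, -1.2, -0.3]))
```

View pics/w14.png

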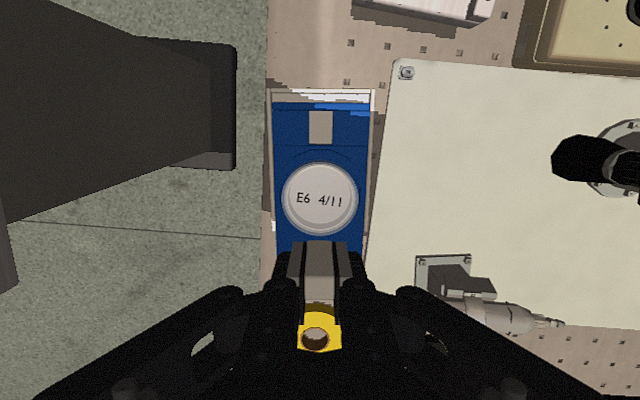

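```bash
python3 - <<'E'
from pose import *
import pickle
W=pickle.load(open("W14.pkl","rb"))
for p in [(268,88),(375,90),(361,258)]: print(RT.inv().apply(atz(W,p,.012)-tr))
# plate top face z ~ .0882-.0644+.052 ; corners far
z=.0882-.0644+.052
for p in [(273,102),(370,102)]: print("plate",RT.inv().apply(atz(W,p,z)-tr))
print("dish",RT.inv().apply(atz(W,(319.5,199),z+.011)-tr))
E
```

```text
[-0.03523614  0.05175621  0.012     ]
[0.03689817 0.05044971 0.012     ]
[ 0.0322772  -0.07470768  0.012     ]
plate [-0.023266    0.04114743  0.0758    ]
plate [0.0236379  0.04111898 0.0758    ]
dish [-0.00083262 -0.00450571  0.0868    ]
```

```bash
python3 -m inch '0 0 0 0 12 0 1;0 0 0 0 16 0 1;0 0 0 0 16 0 1;0 0 0 0 10 0 1;0 0 0 0 5 0 1;0 0 0 0 2 0 1;0 0 0 0 0 0 1'
python3 - <<'E'
from workcell import bot
o=bot.get_obs();print(o["ft_force"],o["ft_torque"],o["eef_pos"])
E
python3 -m inch '0 0 0 0 1 0 1;0 0 0 0 1 0 1;0 0 0 0 0 0 1'
python3 - <<'E'
from workcell import bot
o=bot.get_obs();print(o["ft_force"],o["ft_torque"],o["eef_pos"])
E
```

```text
clock: 23.35
eef_pos: [0.4286, -0.0486, 0.0274]
tool_rot: [-0.706, -0.031, 0.03, 0.707]
ft_force: [1.0, -0.1, -2.0]
grip_width: 0.0127
[ 0.96493943 -0.09427851 -1.99883053] [-0.00568436  0.01527788 -0.00208017] [ 0.4286439  -0.04858928  0.02742779]
clock: 23.72
eef_pos: [0.4284, -0.0486, 0.0253]
tool_rot: [-0.706, -0.031, 0.03, 0.707]
ft_force: [-0.1, -0.4, -0.7]
grip_width: 0.0124
[-0.10733542 -0.40758334 -0.68071949] [-5.44170073e-02  5.37830445e-05 -3.85614527e-02] [ 0.42836624 -0.04856694  0.02530941]
```

```bash
python3 -m inch '0 0 0 0 0.7 0 1;0 0 0 0 0.7 0 1;0 0 0 0 0 0 1'
python3 - <<'E'
from workcell import bot
o=bot.get_obs();print(o["ft_force"],o["ft_torque"],o["eef_pos"])
E
python3 -m inch '0 0 0 0 0.4 0 1;0 0 0 0 0.4 0 1;0 0 0 0 0 0 1'
python3 - <<'E'
from workcell import bot
import cv2
o=bot.get_obs();print(o["ft_force"],o["ft_torque"],o["eef_pos"])
W=bot.camera("wrist");cv2.imwrite("pics/w15.png",W["color"])
E
```

```text
clock: 24.1
eef_pos: [0.4283, -0.0486, 0.0238]
tool_rot: [-0.706, -0.031, 0.03, 0.707]
ft_force: [-1.3, -0.8, -1.0]
grip_width: 0.0127
[-1.29149153 -0.81123922 -1.01120722] [-0.07762656 -0.02422396 -0.00679889] [ 0.42828737 -0.04855968  0.02376019]
clock: 24.48
eef_pos: [0.4285, -0.0486, 0.0234]
tool_rot: [-0.706, -0.031, 0.03, 0.707]
ft_force: [-1.5, -0.6, 3.7]
grip_width: 0.0128
[-1.53859619 -0.60365646  3.67875669] [-0.06021561  0.39359833 -0.01088937] [ 0.42845825 -0.04857951  0.0233809 ]
```

View pics/w15.png

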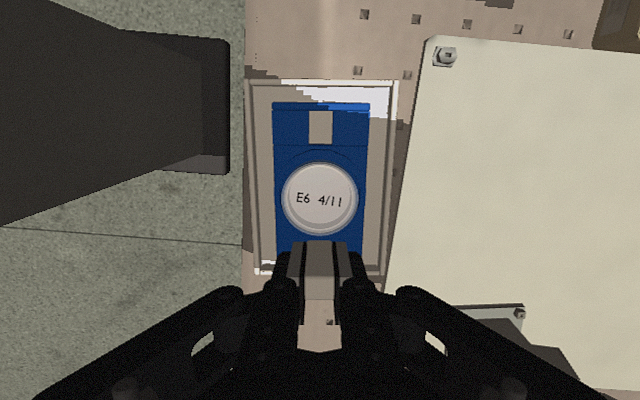

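```bash
python3 -m inch '0 0 0 0 0 0 0.8;0 0 0 0 0 0 0.65;0 0 0 0 0 0 0.6;0 0 0 0 0 0 0.6;0 0 0 0 0 0 0.6'
python3 -m inch '0 0 0 0 -10 0 0.6;0 0 0 0 -20 0 0.6;0 0 0 0 -30 0 0.6;0 0 0 0 -30 0 0.6;0 0 0 0 -30 0 0.6;0 0 0 0 0 0 0.6;0 0 0 0 0 0 0.6'
python3 look.py 16
python3 - <<'E'
from workcell import bot
import cv2
for n,(x0,y0,x1,y1) in dict(top=(200,215,360,290),scene=(210,170,370,290)).items():
    c=bot.camera(n)["color"];cv2.imwrite(f"pics/{n}16.png",cv2.resize(c[y0:y1,x0:x1],None,fx=5,fy=5,interpolation=cv2.INTER_CUBIC))
E
```

```text
clock: 25.15
eef_pos: [0.4284, -0.0486, 0.023]
tool_rot: [-0.706, -0.031, 0.03, 0.707]
ft_force: [0.1, -0.1, 0.3]
grip_width: 0.034
clock: 26.02
eef_pos: [0.4278, -0.0486, 0.1429]
tool_rot: [-0.706, -0.031, 0.03, 0.707]
ft_force: [-0.6, -0.1, -0.3]
grip_width: 0.0342
26.025 [ 0.4278 -0.0486  0.1429] [-1.140e-01  1.670e-01 -3.290e-01  1.073e+00  1.000e-03  1.371e+00] [-0.6 -0.1 -0.3] 0.03418050335310402
dock []
dock_collar []
knob_grip []
carrier_plate [([318.9, 155.4], [0.4237, -0.0092, 0.048], 0.88)]
carrier_tab [([320.0, 200.5], [0.4269, -0.0368, 0.078], 0.6)]
dish [([322.1, 163.6], [0.4267, -0.0147, 0.052], 0.58)]
dish_seat []
tray []
tape_roll [([316.0, 293.2], [0.434, -0.163, 0.0], 0.57)]
filter_cube []
oil_bottle []
```

View pics/w16.png

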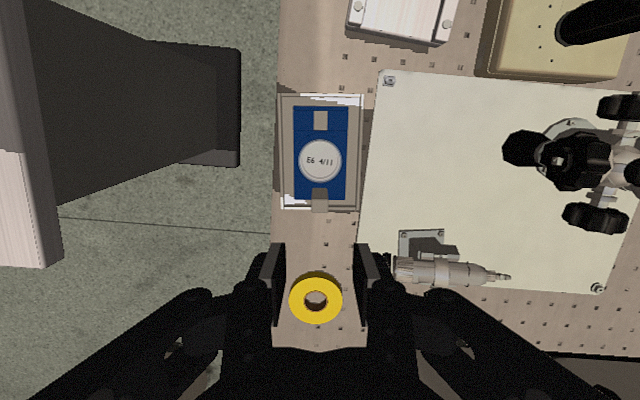

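View pics/scene16.png

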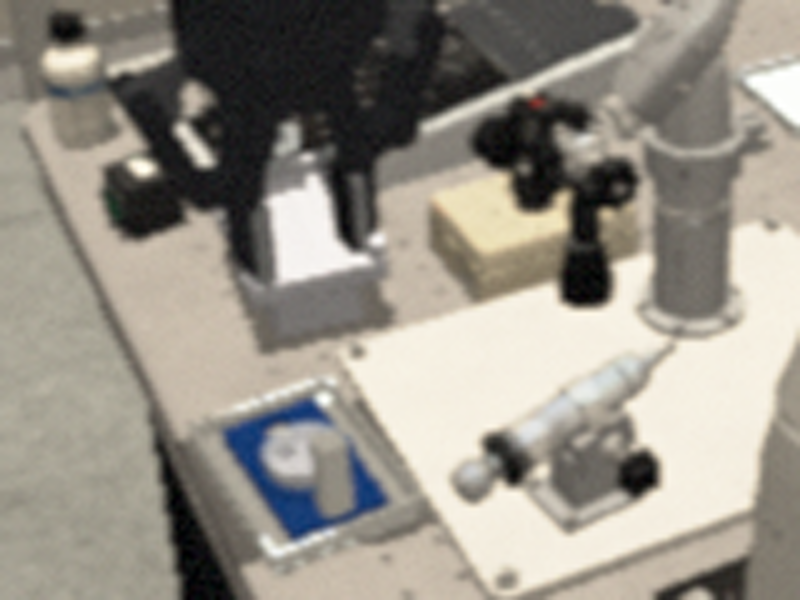

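View pics/top16.png

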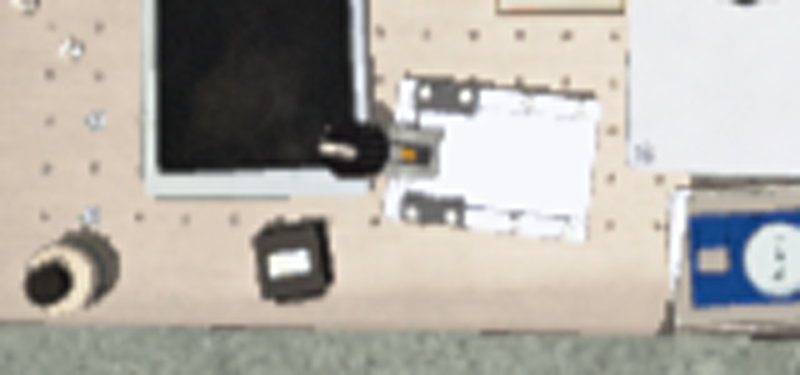

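```bash
python3 - <<'E'
from pose import *
import pickle
from workcell import bot
W=pickle.load(open("W16.pkl","rb"))
C=[RT.inv().apply(atz(W,p,.011)-tr) for p in [(293,106),(348,106),(345,199),(295,199)]];print(np.round(C,4),np.mean(C,0))
C=[RT.inv().apply(atz(W,p,.012)-tr) for p in [(279,93),(363,94),(359,212),(282,207)]];print(np.round(C,4),np.mean(C,0))
bot.job_done()
print(bot.get_obs()["clock"])
E
```

```text
[[-0.0236  0.041   0.011 ]
 [ 0.0236  0.0411  0.011 ]
 [ 0.0231 -0.042   0.011 ]
 [-0.0237 -0.042   0.011 ]] [-0.00016645 -0.00048066  0.011     ]
[[-0.0351  0.0515  0.012 ]
 [ 0.0359  0.0507  0.012 ]
 [ 0.0365 -0.0545  0.012 ]
 [-0.036  -0.0495  0.012 ]] [ 0.0003289  -0.00044776  0.012     ]
the job is handed in; nothing more can be done
the job is handed in; nothing more can be done
```

The carrier, with the dish in its ring, is down flat in the 74 × 104 mm white tray. The plunger is still latched open. I handed the job in at about 26 s of the 48 s allowed; no verdict is reported back.

- **Plunger:** I pulled the knob about 16.6 mm along its axis and turned it about 90°. It then settled at about 13 mm, close to the 12.5 mm latch depth. After I let go, pictures showed it still out and turned, with the brass bar resting in the notch, also in the last top view.
- **Carrier:** I gripped it by the tab and slid it about 58 mm out of the dock. I then lifted it level, turned it 10° to match the tray and lowered it to contact at the expected height.
- **Last checks:** The plate centre measured within about 0.5 mm of the tray's in x and y. I judged tilt and the dish's seating by eye, and both looked right. The open gripper stood 12 cm above the tray, touching nothing. The tape roll, cube and bottle looked unmoved.
- **Small disagreements:** The closed gripper read 1–2 mm less than the given knob and tab widths. My first tray centre estimates differed by up to 4 mm between the top and wrist cameras; the wrist pictures over the tray agreed with the value I used to within about 1 mm. None of the checks failed.

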